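Sort regulator parts for a rebuild

ROBOT

A 6-joint arm with a two-finger parallel gripper is mounted at the origin on the work surface. World frame = base frame: x ahead of the robot, y to its left, z up, the work surface at z = 0. Lengths are in mm, angles in rad, forces in N, time in s.
With the tool pointing down it reaches from about 350 to 925 mm from the base axis. Payload 6.4 kg.
Tool frame: the origin (TCP) lies at the very end of the fingers, on their centre line; the grasp point (between the pads) lies 19 mm behind it (robot.pinch_z is the distance from the TCP to the grasp point, in mm); z points along the fingers, y is the line along which they close (so a half turn about z gives the same grasp; the last joint's range is limited). The gripper opens to 85 mm and grips with 20 to 120 N. Pads are 22 mm wide; open, the fingers measure 114 mm over their backs; the gripper's body (76 mm by 85 mm) begins 54 mm behind the grasp point. The pads swing forward as they close: fully open they stand 13 mm farther back than shut.
Start: joints at [1.056, 0.245, 1.558, -0, 1.339, -0.174], TCP at [217.254, 612.629, 208.99] pointing down, gripper open.
Joint ranges: [-3.13, 3.13], [-1.02, 2.26], [0.13, 2.54], [-0.95, 4.09], [0.21, 2.88], [-2.74, 2.74]. Speed limits (rad/s): [2.57, 2.57, 3.14, 3.14, 3.14, 3.14].

INTERFACE

Orientations are given as a 3x3 rotation matrix whose columns are the frame's x, y, z axes.
In Python, from plant import robot, capture, workorder gives the robot as it stands. The module is installed in compiled form; this text tells all that it offers.
- The arm moves only by the tool step_arm, never from a script. Its argument "series" is a list of rows, each a list of 7 numbers: the turn, a rotation vector about the tool's x, y, z in rad, then the shift along the tool's x, y, z in mm, then the opening, from 0 (shut) to 1 (fully open). In form: [[ax, ay, az, dx, dy, dz, claw], ...]. A call has exactly 8 rows; each row shifts and turns the commanded pose from where the row before left it, along the tool's axes as they then stand; what a row does not reach is not made up. A row lasts 1/8 s, in which the tool goes at most 62.5 mm and 10.7 degrees, less where a joint would pass 70% of its speed; a pose out of reach is approached as far as the arm can. A call is refused whole if a number of a shift passes 62.5 or a number of a turn 0.188, either way. A call with a gripper value outside its range is refused whole. The fingers move at their own pace and stop on an object; the grip force is fixed at half the most. Time passes only in rows, so rows that do not move let the fingers close, or fill a call up. It gives the time, the measured TCP pose, the force, the opening and the grip force at its end, in the units of the state.
- robot.get_state(): the state, without advancing time (a new reading comes with each control period).
- capture(name): name is "scene" or "top"; returns a dict with "image" (400x640x3 uint8, red, green, blue), "fx", "fy", "cx", "cy" (pixels), "position" and "attitude" of the camera in the world. Camera axes: x right, y down, z forward; pixel columns grow to the right and rows downward; lengths in mm; the calibration is good to about 2 mm. A picture is of the moment at which its call begins. There is no depth.
- workorder.hand_in(): hands the job in; it is judged then, once.
The state is a dict: "time_s": time; "joint_pos": joint angles; "joint_velocities": joint speeds; "tau": joint torques, N m; "tcp_pos": TCP position; "tool_rot": TCP orientation; "wrist_force": force on the tool from outside, world axes, zero at the start; "moment": the same for the moment, N m; "width": finger opening in mm; "gripper_force": force on a finger pad.
Only numpy, scipy, OpenCV 4.12 (cv2) and the standard library are available. Lean on these libraries where they do the work, as an engineer would, in place of code of your own. Each camera call takes 0.05 s, during which the arm holds its last target. There are 200 camera calls.

TASK

Sort the regulator parts on the bench for the rebuild: put the two metal parts, the knurled chrome knob and the brass hose fitting, in the divided steel pan, one in each bay; the amber silicone mouthpiece in the round dish; and one grey front cover, pulled off the top of the spring-loaded dispenser, in the square tray. Set every part down flat on the floor of its container, clear of the walls, standing the same way up as it stands now. Take only the one cover, and leave the steel block with the holes where it is.

Things in the scene. Friction and masses are not known exactly. Their poses are not given: they have to be found in the camera images.
- knob_c (a point): Centre (half-way up) of the knurled chrome knob: an upright round knob 28 mm tall, 34 mm across, with a 38 mm foot flange 5 mm high; 70 to 120 g. Loose, on the bench. z points up.
- fitting_c (a point): Centre (half-way up) of the brass hose fitting: stands upright, 36 mm tall; the lower 14 mm is a hexagon 24 mm across flats, above it a round barrel 16 mm across and 22 mm high. Loose, on the bench. z points up.
- mouth_c (a point): Centre (half-way up) of the amber mouthpiece, 38 mm tall, socket down: oval socket 40 by 26 mm from 0 to 20 mm height, an oval lip shield 58 mm (along its x) by 36 mm (along its y) from 20 to 25 mm height, and on it two bite tabs at x = -18 and +18 mm up to 38 mm, 20 mm wide along y. Pinch the shield across y (36 mm). Loose, on the bench, rigid. z points up.
- cover_c (a point): Centre (half-way up) of the top grey front cover in the dispenser: 16 mm tall; a flange 56 mm across from 0 to 6 mm height and a round crown 40 mm across from 6 to 16 mm height, by which it is gripped. Loose; two more like it lie beneath it, crown up. At the start its underside is 50 mm above the bench. z points up.
- dispenser: Spring-loaded cover dispenser, fixed to the bench: base disc 88 mm across, 8 mm thick, with six upright 6 mm rods on a 65 mm circle, tops 54 mm above the bench (below the top cover's flange top, at 56 mm). Origin under its centre; z up.
- lift (a joint): Height of the dispenser's sprung platform, in m: 0 with three covers on it, rising 0.016 for each cover taken off, so that the next cover comes to the same height. Soft spring, 31 N/m; it can be pressed at most 5 mm down from 0. A brass pointer outside the rods rises with it.
- pan: Divided stainless pan, fixed to the bench: outside 189 mm (x) by 96 mm (y), 12 mm high, walls 3 mm, floor 3 mm thick; a cross wall in the middle, as high as the others, makes two bays 90 by 90 mm, whose centres lie at x = -46.5 and +46.5 mm. Origin under its centre; z up.
- dish: Round white plastic dish, fixed to the bench: 110 mm across outside, 12 mm high, walls 3 mm, floor 3 mm thick. Origin under its centre; z up.
- tray: Square black plastic tray, fixed to the bench: 106 mm by 106 mm outside, 12 mm high, walls 3 mm, floor 3 mm thick. Origin under its centre; z up.
- block_c (a point): Centre of a stainless bench block with three round holes in its top, 70 (x) by 45 (y) by 25 mm, 0.55 kg, loose on the bench; not to be moved.
Mind the look-alikes: they are no part of the job. What is meant by the part that bears knob_c is not blue, green or purple, and is the smaller of those in its own colour.

How it is judged (in metres and radians):
At the end, for the whole second after the job is handed in: Knob and fitting flat in different pan bays (26 and 31 mm off bay centre per axis at most), mouthpiece in the dish (31 mm off centre), cover in the tray (23 mm per axis); heights within 5 mm, upright to 0.15 rad, at rest; exactly one cover gone (lift 0.010 to 0.022); block moved under 15 mm (((x of knob_c in the frame of pan between 0.0205 and 0.0725 m and y of knob_c in the frame of pan between -0.026 and 0.026 m and z of knob_c in the frame of pan between 0.012 and 0.022 m and x of fitting_c in the frame of pan between -0.0775 and -0.0155 m and y of fitting_c in the frame of pan between -0.031 and 0.031 m and z of fitting_c in the frame of pan between 0.016 and 0.026 m) or (x of knob_c in the frame of pan between -0.0725 and -0.0205 m and y of knob_c in the frame of pan between -0.026 and 0.026 m and z of knob_c in the frame of pan between 0.012 and 0.022 m and x of fitting_c in the frame of pan between 0.0155 and 0.0775 m and y of fitting_c in the frame of pan between -0.031 and 0.031 m and z of fitting_c in the frame of pan between 0.016 and 0.026 m)) and horizontal distance between mouth_c and dish below 0.031 m and z of mouth_c in the frame of dish between 0.017 and 0.027 m and x of cover_c in the frame of tray between -0.023 and 0.023 m and y of cover_c in the frame of tray between -0.023 and 0.023 m and z of cover_c in the frame of tray between 0.006 and 0.016 m and value of joint lift between 0.01 and 0.022 m and angle between each of knob_c, fitting_c, mouth_c, cover_c's own z axis and vertical below 0.15 rad and linear speed of each of knob, fitting, mouth, cover below 0.02 m/s and distance of block_c from where it was at the start of the episode below 0.015 m); the robot touches nothing.
It fails at once if the bench block is pushed away (distance of block_c from where it was at the start of the episode above 0.015 m).
It also fails if it takes over 96 s, if anything falls off the work surface, if the arm or the gripper's body presses on something with over 40 N, if the wrist force passes 120 N, or if a joint passes its speed limit or range.

## Working session

There is one attempt and no reset: what is moved stays moved. The work goes in short steps, Python scripts to look and compute and a tool call to move; the robot and the scene stay as the last step left them, time stands still between calls to the robot, and variables do not carry over. Pictures are saved under pics/ and viewed, at most 14 in all, crops included, and the job is handed in when it is done.

Besides the shell and the picture viewer there is one more tool, called after "Emit:" by a JSON object that holds its "name" and its "arguments", one argument or row to a line. step_arm: Moves the arm, as the interface text tells. Its arguments: {"type":"object","properties":{"series":{"type":"array","items":{"type":"array","items":{"type":"number"}}}},"required":["series"]}

```bash
mkdir -p pics; python3 - <<'E'
from plant import robot, capture
import cv2,numpy as np
for n in("scene","top"):
    c=capture(n); cv2.imwrite(f"pics/{n}0.png",c["image"][:,:,::-1])
    print(n,[c[k] for k in("fx","fy","cx","cy")],np.round(c["position"],1).tolist(),np.round(c["attitude"],4).tolist())
s=robot.get_state();print(s["time_s"],np.round(s["tool_rot"],3).tolist(),s["width"])
E
```

```text
scene [468.31200578956674, 468.31200578956674, 324.5996771569183, 204.23078715421045] [1190.5, 226.1, 804.2] [[-0.3525, 0.6821, -0.6407], [0.9358, 0.26, -0.238], [0.0042, -0.6835, -0.73]]
top [495.6223564839645, 495.6223564839645, 320.10050810793103, 201.36343807986097] [267.4, 8.4, 1449.5] [[-0.0279, -0.9801, 0.1964], [-0.9996, 0.0281, -0.0017], [-0.0039, -0.1964, -0.9805]]
0.1 [[-0.942, 0.334, -0.001], [0.334, 0.942, -0.002], [0.0, -0.002, -1.0]] 85.2316833038466
```

View pics/top0.png

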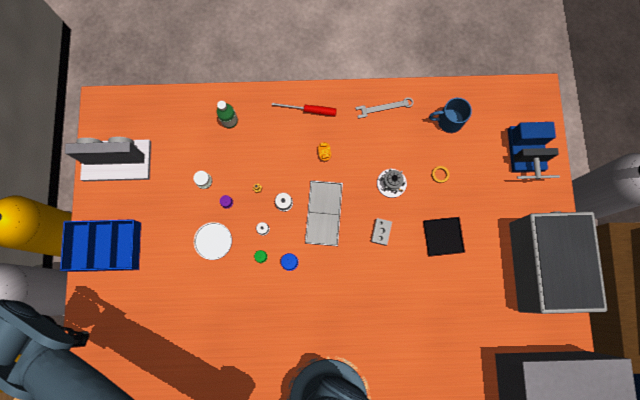

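View pics/scene0.png

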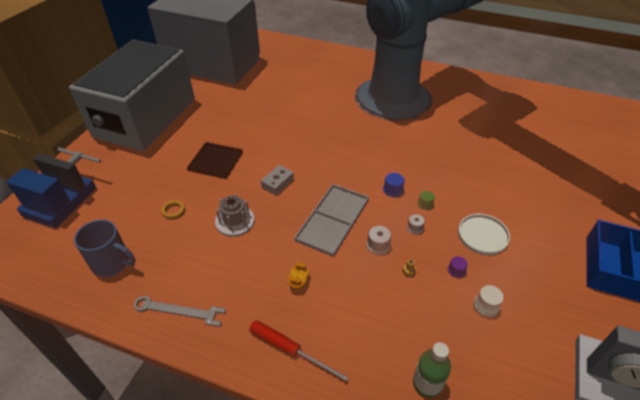

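The top view shows the chrome knobs at (262,228), small, and (283,201), large. The fitting is at (257,188), mouthpiece (324,151), dispenser (392,182), pan (323,213), dish (213,241), tray (443,236) and block (381,232). I'll zoom in next.

```bash
python3 - <<'E'
import cv2
a=cv2.imread("pics/top0.png")[130:275,185:345]; cv2.imwrite("pics/t1.png",cv2.resize(a,None,fx=4,fy=4,interpolation=cv2.INTER_CUBIC)[:,:800])
a=cv2.imread("pics/top0.png")[130:260,300:475]; cv2.imwrite("pics/t2.png",cv2.resize(a,None,fx=4,fy=4,interpolation=cv2.INTER_CUBIC))
a=cv2.imread("pics/scene0.png")[170:310,270:520]; cv2.imwrite("pics/s1.png",cv2.resize(a,None,fx=3,fy=3,interpolation=cv2.INTER_CUBIC))
E
```

```text
(no output)
```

View pics/t1.png

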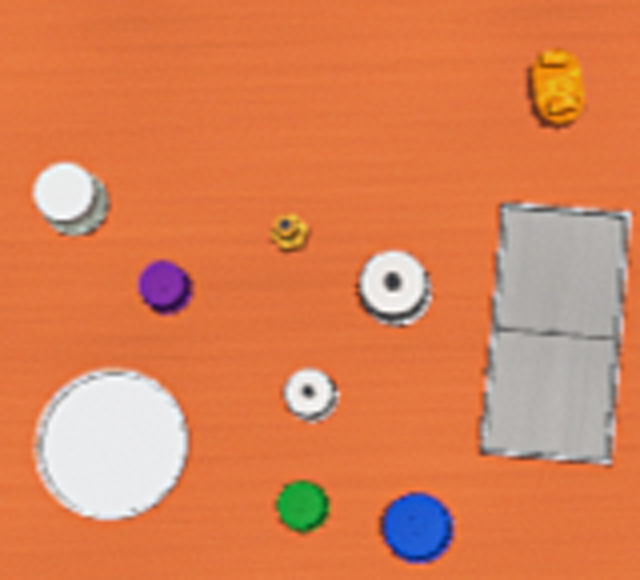

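View pics/t2.png

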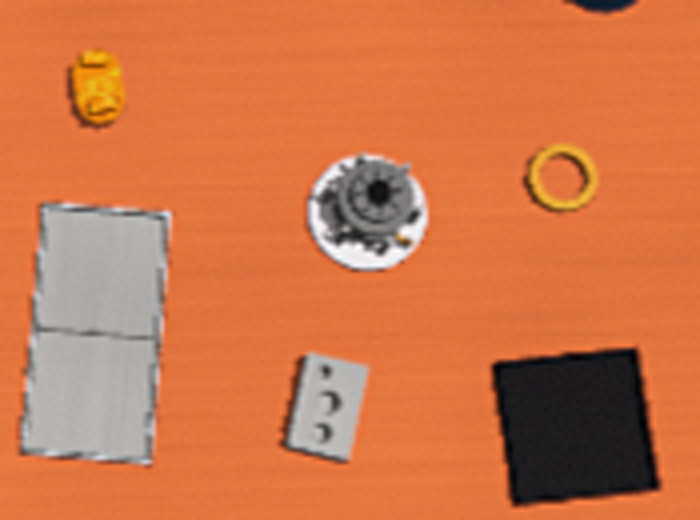

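View pics/s1.png

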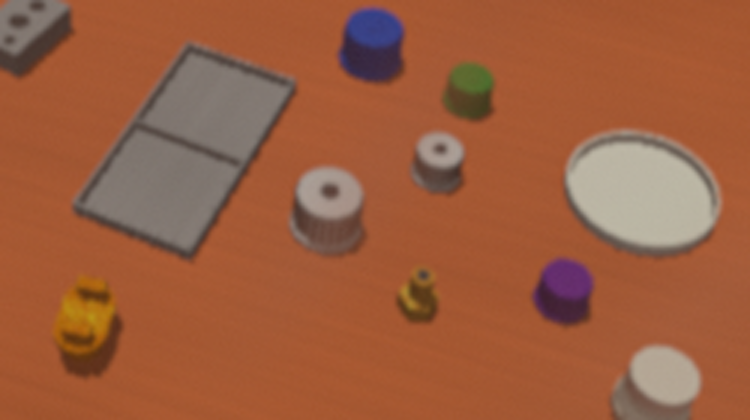

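The crops confirm the small chrome knob, hole at t1 (308,391). The fitting's bore is at t1 (286,225) and the crown centre at t2 (378,190). Next I'll measure with masks and rays.

```bash
cat > h.py <<'E'
from plant import robot, capture
import cv2,numpy as np
def ray(c,u,v):
    R=np.array(c["attitude"]); d=R@np.array([(u-c["cx"])/c["fx"],(v-c["cy"])/c["fy"],1.]); return np.array(c["position"],float),d
def onz(c,u,v,z):
    p,d=ray(c,u,v); return p+d*(z-p[2])/d[2]
def tri(c1,a,c2,b):
    p,d=ray(c1,*a);q,e=ray(c2,*b); d=d/np.linalg.norm(d);e=e/np.linalg.norm(e)
    s=np.linalg.lstsq(np.c_[d,-e],q-p,rcond=None)[0]; x,y=p+s[0]*d,q+s[1]*e
    return (x+y)/2,np.linalg.norm(x-y)
def blob(c,box,f):
    "largest mask contour inside box (u0,v0,u1,v1); f maps hsv->bool"
    u0,v0,u1,v1=box; hsv=cv2.cvtColor(c["image"],cv2.COLOR_RGB2HSV)[v0:v1,u0:u1].astype(int)
    m=f(hsv[...,0],hsv[...,1],hsv[...,2]).astype(np.uint8)
    k=max(cv2.findContours(m,cv2.RETR_EXTERNAL,cv2.CHAIN_APPROX_NONE)[0],key=cv2.contourArea)
    return (k[:,0,:]+[u0,v0]).astype(np.float32)
def go(x,y,z,yaw=None):
    "shift along present tool axes to the world target (mm); optional yaw of tool y axis (deg, mod 180)"
    s=robot.get_state(); R=np.array(s["tool_rot"]); d=R.T@(np.array([x,y,z])-s["tcp_pos"])
    a=None
    if yaw is not None:
        cur=np.degrees(np.arctan2(R[1,1],R[0,1])); a=-((yaw-cur+90)%180-90)
    print("shift",np.round(d,1),"az rad",None if a is None else round(np.radians(a),3),"tcp",np.round(s["tcp_pos"],1),"w",round(s["width"],1),"t",s["time_s"],"j6",round(s["joint_pos"][5],2))
E
python3 - <<'E'
from h import *
T=capture("top");S=capture("scene")
g1=lambda u,v:(185+(u+.5)/4-.5,130+(v+.5)/4-.5)
g2=lambda u,v:(300+(u+.5)/4-.5,130+(v+.5)/4-.5)
gs=lambda u,v:(270+(u+.5)/3-.5,170+(v+.5)/3-.5)
for n,a,b,z in(("knob",g1(308,391),gs(439,149),28),("fit",g1(286,225),gs(424,276),36),("bigknob",g1(392,282),gs(330,191),40)):
    print(n,onz(T,*a,z).round(1),onz(S,*b,z).round(1),"tri",*[np.round(q,1) for q in tri(T,a,S,b)])
low=lambda h,s,v:s<90
amb=lambda h,s,v:(h>=14)&(h<32)&(s>120)
k=blob(T,(250,220,274,240),low);e=cv2.minEnclosingCircle(k);print("knob mask",e,onz(T,*e[0],20).round(1))
for n,c,b in(("T",T,(312,138,338,166)),("S",S,(280,255,318,300))):
    k=blob(c,b,amb); P=np.array([onz(c,*p,24) [:2] for p in k],np.float32); r=cv2.minAreaRect(P); print("mouth",n,r)
for n,c,b in(("T",T,(250,180,266,196)),("S",S,(398,255,420,282))):
    k=blob(c,b,amb);P=np.array([onz(c,*p,12)[:2] for p in k],np.float32);print("fit",n,cv2.minAreaRect(P))
for n,c,b,z in(("pan T",T,(296,172,352,254),12),("pan S",S,(290,180,375,258),12),("dish T",T,(190,215,236,265),12),("dish S",S,(450,208,516,258),12),("disc T",T,(370,160,412,203),8)):
    k=blob(c,b,lambda h,s,v:(s<110)&(v>60));P=np.array([onz(c,*p,z)[:2] for p in k],np.float32);print(n,np.round(cv2.minAreaRect(P)[0]),cv2.minAreaRect(P)[1:],cv2.minEnclosingCircle(P))
for n,c,b in(("tray T",T,(415,210,475,265)),("tray S",S,(180,135,250,185))):
    k=blob(c,b,(lambda h,s,v:v<70));P=np.array([onz(c,*p,12)[:2] for p in k],np.float32);print(n,cv2.minAreaRect(P))
# crown
for c,b in((T,g2(378,190)),): print("crown T",b,onz(c,*b,66).round(1))
hsv=cv2.cvtColor(S["image"],cv2.COLOR_RGB2HSV)
a=cv2.resize(S["image"][185:245,200:270],None,fx=8,fy=8,interpolation=cv2.INTER_CUBIC);cv2.imwrite("pics/s2.png",a[:,:,::-1])
E
```

```text
knob [480.2 177.4  28. ] [480.1 177.5  28. ] tri [480.2 177.4  28.1] 0.2
fit [602.1 192.   36. ] [602.7 194.4  36. ] tri [602.2 193.3  35. ] 2.4
bigknob [556.5 114.6  40. ] [557.1 115.4  40. ] tri [556.6 115.   39.3] 0.6
knob mask ((262.31817626953125, 228.28787231445312), 6.719764709472656) [478.6 176.3  20. ]
mouth T ((706.4287719726562, -10.010986328125), (35.99445343017578, 56.10869216918945), 88.33856964111328)
mouth S ((705.9493408203125, -9.785247802734375), (62.434234619140625, 37.7536506652832), 7.122335910797119)
fit T ((602.8048095703125, 192.4787139892578), (28.129213333129883, 23.16183853149414), 43.45614242553711)
fit S ((599.0444946289062, 193.65231323242188), (25.36766242980957, 41.1954460144043), 82.06769561767578)
pan T [522.  -3.] ((97.81999206542969, 188.36732482910156), 83.61676025390625) ((522.2158203125, -4.437182903289795), 103.7113037109375)
pan S [526.  -2.] ((98.547119140625, 194.67694091796875), 83.65399169921875) ((526.2577514648438, -2.4808053970336914), 106.70905303955078)
dish T [448. 323.] ((108.99032592773438, 108.09158325195312), 0.4257398545742035) ((447.9642028808594, 323.56976318359375), 56.24785232543945)
dish S [452. 324.] ((118.87574005126953, 109.45700073242188), 5.558920383453369) ((451.9509582519531, 324.81201171875), 59.6709098815918)
disc T [ 608. -209.] ((86.65128326416016, 89.19517517089844), 87.11121368408203) ((609.0828857421875, -209.17855834960938), 46.728206634521484)
tray T ((442.6462097167969, -349.9291687011719), (103.67220306396484, 105.29142761230469), 4.430911540985107)
tray S ((448.03900146484375, -346.8955078125), (108.19097137451172, 107.7596664428711), 4.37020206451416)
crown T (394.125, 177.125) [ 609.4 -208.6   66. ]
```

View pics/s2.png

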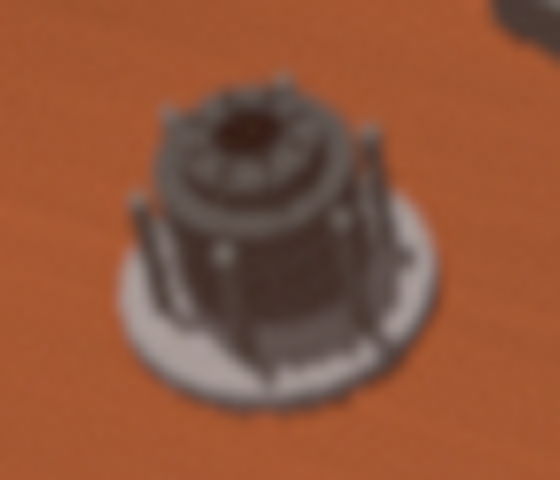

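The dispenser view (s2) shows the cover's crown centred at about (247,130), with rods standing close round the flange. That fits the measured centre of (609,-209). The first target is the fitting at (602.5,193).

```bash
python3 -c "
from h import *
go(602.5,193,110)"
```

```text
shift [-503.4 -266.2   98.5] az rad None tcp [217.1 612.3 208.3] w 85.4 t 0.2 j6 -0.17
```

Emit:
{"name": "step_arm", "arguments": {
  "series": [
    [0,0,0,-42,-22,8,0.5],
    [0,0,0,-42,-22,8,0.5],
    [0,0,0,-42,-22,8,0.5],
    [0,0,0,-42,-22,8,0.5],
    [0,0,0,-42,-22,8,0.5],
    [0,0,0,-42,-22,8,0.5],
    [0,0,0,-42,-22,8,0.5],
    [0,0,0,-42,-22,8,0.5]
  ]
}}

```text
time_s: 1.2
tcp_pos: [475.9, 333.2, 144.7]
tool_rot: [[-0.942, 0.334, -0.0], [0.334, 0.942, 0.0], [0.0, 0.0, -1.0]]
wrist_force: [0.3, 0.4, 0.4]
width: 42.7
gripper_force: 0.0
```

Emit:
{"name": "step_arm", "arguments": {
  "series": [
    [0,0,0,-42,-22,8,0.5],
    [0,0,0,-42,-22,8,0.5],
    [0,0,0,-42,-22,8,0.5],
    [0,0,0,-42,-22,8,0.5],
    [0,0,0,0,0,0,0.5],
    [0,0,0,0,0,0,0.5],
    [0,0,0,0,0,0,0.5],
    [0,0,0,0,0,0,0.5]
  ]
}}

```text
time_s: 2.2
tcp_pos: [603.5, 196.3, 113.3]
tool_rot: [[-0.943, 0.333, 0.0], [0.333, 0.943, 0.0], [-0.0, 0.0, -1.0]]
wrist_force: [0.7, -0.3, -0.4]
width: 42.5
gripper_force: 0.0
```

```bash
python3 -c "
from h import *
go(602.5,193,16)"
```

```text
shift [-0.1 -3.5 97.3] az rad None tcp [603.5 196.3 113.3] w 42.5 t 2.2 j6 -1.1
```

Emit:
{"name": "step_arm", "arguments": {
  "series": [
    [0,0,0,0,-3.5,30,0.5],
    [0,0,0,0,0,30,0.5],
    [0,0,0,0,0,25,0.5],
    [0,0,0,0,0,12,0.5],
    [0,0,0,0,0,0,0.5],
    [0,0,0,0,0,0,0],
    [0,0,0,0,0,0,0],
    [0,0,0,0,0,0,0]
  ]
}}

```text
time_s: 3.2
tcp_pos: [603.4, 192.1, 16.8]
tool_rot: [[-0.942, 0.334, 0.001], [0.334, 0.942, 0.0], [-0.001, 0.001, -1.0]]
wrist_force: [-0.2, 0.5, -0.1]
width: -0.2
gripper_force: 0.0
```

Emit:
{"name": "step_arm", "arguments": {
  "series": [
    [0,0,0,0,0,0,0],
    [0,0,0,0,0,0,0],
    [0,0,0,0,0,-5,0],
    [0,0,0,0,0,-20,0],
    [0,0,0,0,0,-25,0],
    [0,0,0,0,0,-25,0],
    [0,0,0,0,0,-20,0],
    [0,0,0,0,0,0,0]
  ]
}}

```text
time_s: 4.2
tcp_pos: [604.5, 192.3, 113.9]
tool_rot: [[-0.942, 0.334, 0.005], [0.334, 0.943, 0.001], [-0.004, 0.002, -1.0]]
wrist_force: [0.3, -0.2, -0.4]
width: -0.3
gripper_force: 0.0
```

```bash
python3 -c "
from h import *
go(569,-8,110)
c=capture('scene');u=c['image'][180:320,330:470];cv2.imwrite('pics/f1.png',cv2.resize(u,None,fx=4,fy=4)[:,:,::-1])"
```

```text
shift [ -33.5 -200.7    3.6] az rad None tcp [604.5 192.3 113.9] w -0.3 t 4.2 j6 -1.1
```

View pics/f1.png

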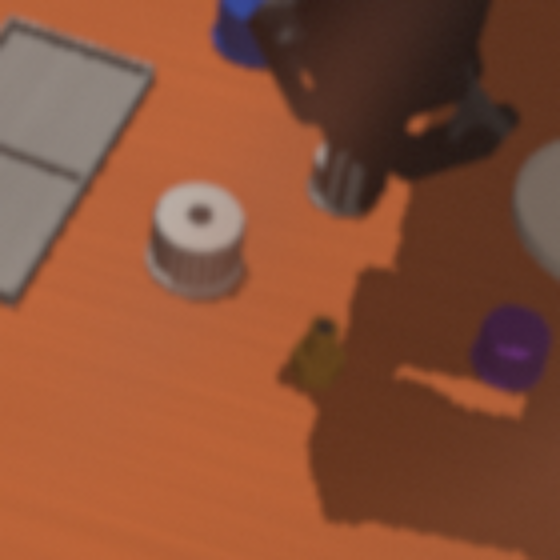

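The scene crop shows empty shut fingers, tip at about (345,205) in the crop. The fitting still stands at (317,355). I'll check the TCP projection and measure the fitting again.

```bash
python3 - <<'E'
from h import *
T=capture("top");S=capture("scene");s=robot.get_state()
def proj(c,p):
    q=np.array(c["attitude"]).T@(np.array(p,float)-c["position"]);return np.array([c["fx"]*q[0]/q[2]+c["cx"],c["fy"]*q[1]/q[2]+c["cy"]]).round(1)
p=s["tcp_pos"];print("tip S",(proj(S,p)-[330,180])*4,"T",proj(T,p))
b=(330+(324+.5)/4-.5,180+(326+.5)/4-.5)
print("fit bore S z36",onz(S,*b,36).round(1))
print("expected bore at 602,192.5:",(proj(S,[602,192.5,36])-[330,180])*4, "base",(proj(S,[602,192.5,0])-[330,180])*4)
cv2.imwrite("pics/f2.png",cv2.resize(T["image"][150:250,210:310],None,fx=6,fy=6)[:,:,::-1])
E
```

```text
tip S [340.8 232. ] T [252.7 179.9]
fit bore S z36 [601.6 193.4  36. ]
expected bore at 602,192.5: [320.4 324.4] base [310.8 366. ]
```

View pics/f2.png

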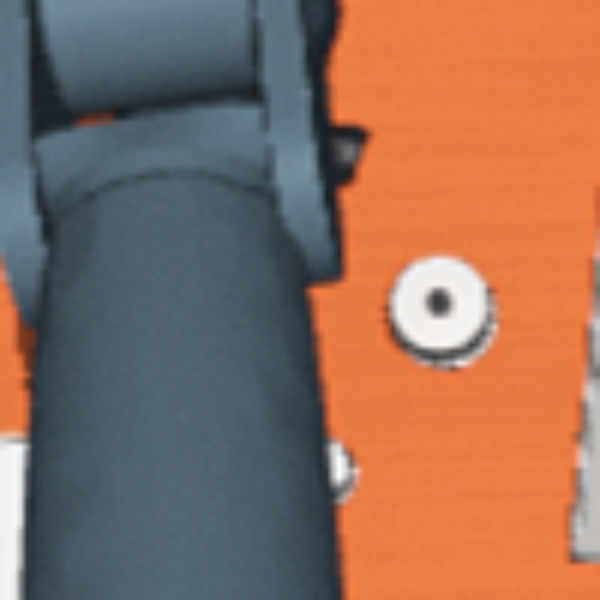

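The top crop shows only the arm over the fitting area. In the scene view, the tip appears about 7 px higher than the TCP should project. It could be a height or a lateral offset, so I'll lower the shut fingers gently onto a bare spot of bench to find out.

```bash
python3 -c "
from h import *
print(robot.pinch_z)
go(660,120,20)"
```

```text
18.700000000000003
shift [-78.8 -48.4  89.9] az rad None tcp [602.1 191.9 110. ] w 0.2 t 4.35 j6 -1.1
```

Emit:
{"name": "step_arm", "arguments": {
  "series": [
    [0,0,0,-26,-16,0,0],
    [0,0,0,-26,-16,0,0],
    [0,0,0,-26,-16,30,0],
    [0,0,0,0,0,30,0],
    [0,0,0,0,0,20,0],
    [0,0,0,0,0,10,0],
    [0,0,0,0,0,0,0],
    [0,0,0,0,0,0,0]
  ]
}}

```text
time_s: 5.35
tcp_pos: [661.2, 121.1, 22.3]
tool_rot: [[-0.943, 0.334, 0.002], [0.334, 0.943, 0.0], [-0.002, 0.001, -1.0]]
wrist_force: [-0.9, -0.4, -0.2]
width: 0.3
gripper_force: 0.0
```

```bash
python3 - <<'E'
from h import *
S=capture("scene");go(660,120,0)
q=np.array(S["attitude"]).T@(np.array(robot.get_state()["tcp_pos"])-S["position"]);print(S["fx"]*q[0]/q[2]+S["cx"],S["fy"]*q[1]/q[2]+S["cy"])
cv2.imwrite("pics/f3.png",cv2.resize(S["image"][190:290,310:410],None,fx=6,fy=6)[:,:,::-1])
E
```

```text
shift [ 0.9 -1.4 22.4] az rad None tcp [661.3 121.   22.4] w -0.1 t 5.4 j6 -1.22
367.1296685341605 277.40073591934413
```

View pics/f3.png

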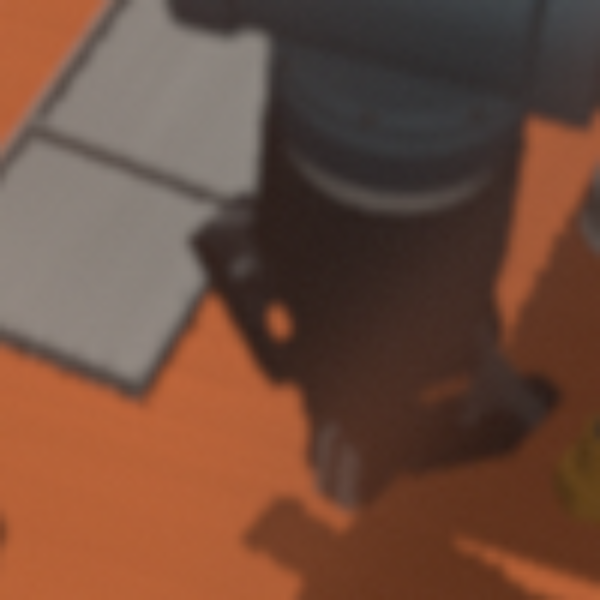

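The tip's lower edge is at about (345,505) in the crop and should be at (343,524). Now I'll lower it gently.

Emit:
{"name": "step_arm", "arguments": {
  "series": [
    [0,0,0,0,0,3,0],
    [0,0,0,0,0,3,0],
    [0,0,0,0,0,3,0],
    [0,0,0,0,0,3,0],
    [0,0,0,0,0,3,0],
    [0,0,0,0,0,2,0],
    [0,0,0,0,0,0,0],
    [0,0,0,0,0,0,0]
  ]
}}

```text
time_s: 6.4
tcp_pos: [660.4, 120.8, 4.1]
tool_rot: [[-0.943, 0.334, 0.0], [0.334, 0.943, -0.0], [-0.0, 0.0, -1.0]]
wrist_force: [0.5, -0.4, 0.3]
width: -0.1
gripper_force: 0.0
```

Emit:
{"name": "step_arm", "arguments": {
  "series": [
    [0,0,0,0,0,1,0],
    [0,0,0,0,0,1,0],
    [0,0,0,0,0,1,0],
    [0,0,0,0,0,1,0],
    [0,0,0,0,0,0.5,0],
    [0,0,0,0,0,0,0],
    [0,0,0,0,0,0,0],
    [0,0,0,0,0,0,0]
  ]
}}

```text
time_s: 7.4
tcp_pos: [660.4, 120.7, -0.5]
tool_rot: [[-0.942, 0.334, 0.0], [0.334, 0.942, 0.0], [-0.0, 0.0, -1.0]]
wrist_force: [-0.3, -0.2, 0.2]
width: -0.2
gripper_force: 0.0
```

Emit:
{"name": "step_arm", "arguments": {
  "series": [
    [0,0,0,0,0,1,0],
    [0,0,0,0,0,1,0],
    [0,0,0,0,0,1,0],
    [0,0,0,0,0,1,0],
    [0,0,0,0,0,1,0],
    [0,0,0,0,0,0,0],
    [0,0,0,0,0,0,0],
    [0,0,0,0,0,0,0]
  ]
}}

```text
time_s: 8.4
tcp_pos: [660.4, 120.7, -5.4]
tool_rot: [[-0.942, 0.334, 0.0], [0.334, 0.942, 0.0], [-0.0, 0.0, -1.0]]
wrist_force: [-0.0, -0.8, -0.8]
width: -0.1
gripper_force: 0.0
```

Emit:
{"name": "step_arm", "arguments": {
  "series": [
    [0,0,0,0,0,1,0],
    [0,0,0,0,0,1,0],
    [0,0,0,0,0,1,0],
    [0,0,0,0,0,1,0],
    [0,0,0,0,0,1,0],
    [0,0,0,0,0,0,0],
    [0,0,0,0,0,0,0],
    [0,0,0,0,0,0,0]
  ]
}}

```text
time_s: 9.4
tcp_pos: [660.4, 120.7, -10.4]
tool_rot: [[-0.942, 0.334, 0.0], [0.334, 0.942, -0.0], [-0.0, 0.0, -1.0]]
wrist_force: [1.1, 0.3, -1.0]
width: -0.1
gripper_force: 0.0
```

Emit:
{"name": "step_arm", "arguments": {
  "series": [
    [0,0,0,0,0,1,0],
    [0,0,0,0,0,1,0],
    [0,0,0,0,0,1,0],
    [0,0,0,0,0,0,0],
    [0,0,0,0,0,0,0],
    [0,0,0,0,0,0,0],
    [0,0,0,0,0,0,0],
    [0,0,0,0,0,0,0]
  ]
}}

```text
time_s: 10.4
tcp_pos: [660.3, 120.7, -13.5]
tool_rot: [[-0.942, 0.334, -0.0], [0.334, 0.942, -0.0], [0.0, -0.0, -1.0]]
wrist_force: [0.7, 1.0, -0.0]
width: 0.0
gripper_force: 0.0
```

```bash
python3 - <<'E'
from h import *
S=capture("scene");go(660,120,0);print(robot.get_state()["wrist_force"])
def pr(p):
    q=np.array(S["attitude"]).T@(np.array(p)-S["position"]);return ((S["fx"]*q[0]/q[2]+S["cx"]-330)*8).round(),((S["fy"]*q[1]/q[2]+S["cy"]-250)*8).round()
p=robot.get_state()["tcp_pos"];print(pr(p),pr([p[0],p[1],0]))
cv2.imwrite("pics/f4.png",cv2.resize(S["image"][250:310,330:400],None,fx=8,fy=8)[:,:,::-1])
E
```

```text
shift [  0.1  -0.8 -13.5] az rad None tcp [660.3 120.7 -13.5] w -0.2 t 10.45 j6 -1.22
[ 0.42684819 -0.58565315 -0.216656  ]
(np.float64(287.0), np.float64(296.0)) (np.float64(291.0), np.float64(266.0))
```

View pics/f4.png

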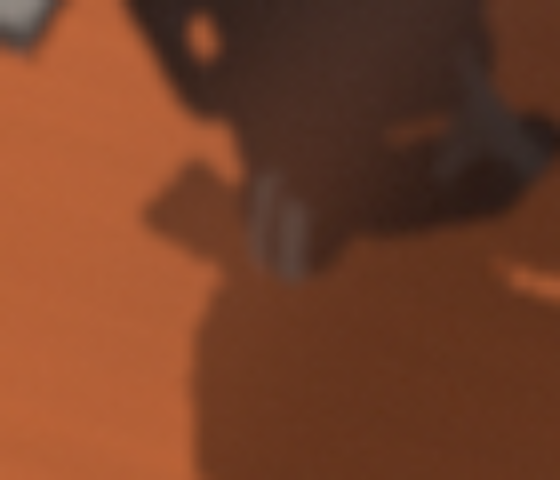

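The tip's lower edge is at crop (290,280), which puts the fingers only a few mm above the bench. The reported TCP is therefore about 15–19 mm too low. I'll go on in fine steps to contact.

Emit:
{"name": "step_arm", "arguments": {
  "series": [
    [0,0,0,0,0,0.7,0],
    [0,0,0,0,0,0.7,0],
    [0,0,0,0,0,0.6,0],
    [0,0,0,0,0,0,0],
    [0,0,0,0,0,0,0],
    [0,0,0,0,0,0,0],
    [0,0,0,0,0,0,0],
    [0,0,0,0,0,0,0]
  ]
}}

```text
time_s: 11.45
tcp_pos: [660.3, 120.8, -15.5]
tool_rot: [[-0.942, 0.334, 0.0], [0.334, 0.942, -0.0], [-0.0, -0.0, -1.0]]
wrist_force: [-0.1, 0.6, -0.4]
width: 0.1
gripper_force: 0.0
```

Emit:
{"name": "step_arm", "arguments": {
  "series": [
    [0,0,0,0,0,0.7,0],
    [0,0,0,0,0,0.7,0],
    [0,0,0,0,0,0.6,0],
    [0,0,0,0,0,0,0],
    [0,0,0,0,0,0,0],
    [0,0,0,0,0,0,0],
    [0,0,0,0,0,0,0],
    [0,0,0,0,0,0,0]
  ]
}}

```text
time_s: 12.45
tcp_pos: [660.3, 120.7, -17.5]
tool_rot: [[-0.942, 0.334, -0.0], [0.334, 0.942, 0.0], [0.0, 0.0, -1.0]]
wrist_force: [-0.2, -0.4, -0.2]
width: 0.3
gripper_force: 0.0
```

Emit:
{"name": "step_arm", "arguments": {
  "series": [
    [0,0,0,0,0,0.6,0],
    [0,0,0,0,0,0.6,0],
    [0,0,0,0,0,0.6,0],
    [0,0,0,0,0,0,0],
    [0,0,0,0,0,0,0],
    [0,0,0,0,0,0,0],
    [0,0,0,0,0,0,0],
    [0,0,0,0,0,0,0]
  ]
}}

```text
time_s: 13.45
tcp_pos: [660.3, 120.7, -19.3]
tool_rot: [[-0.942, 0.334, 0.0], [0.334, 0.942, -0.0], [-0.0, -0.0, -1.0]]
wrist_force: [-0.7, 0.5, -0.1]
width: -0.1
gripper_force: 0.0
```

Emit:
{"name": "step_arm", "arguments": {
  "series": [
    [0,0,0,0,0,0.6,0],
    [0,0,0,0,0,0.6,0],
    [0,0,0,0,0,0.6,0],
    [0,0,0,0,0,0,0],
    [0,0,0,0,0,0,0],
    [0,0,0,0,0,0,0],
    [0,0,0,0,0,0,0],
    [0,0,0,0,0,0,0]
  ]
}}

```text
time_s: 14.45
tcp_pos: [660.3, 120.7, -21.1]
tool_rot: [[-0.942, 0.334, 0.0], [0.334, 0.942, 0.0], [-0.0, 0.0, -1.0]]
wrist_force: [-0.2, -0.1, 1.1]
width: -0.2
gripper_force: 0.0
```

Emit:
{"name": "step_arm", "arguments": {
  "series": [
    [0,0,0,0,0,0.6,0],
    [0,0,0,0,0,0.6,0],
    [0,0,0,0,0,0.6,0],
    [0,0,0,0,0,0,0],
    [0,0,0,0,0,0,0],
    [0,0,0,0,0,0,0],
    [0,0,0,0,0,0,0],
    [0,0,0,0,0,0,0]
  ]
}}

```text
time_s: 15.45
tcp_pos: [660.3, 120.8, -22.2]
tool_rot: [[-0.943, 0.334, -0.0], [0.334, 0.943, -0.0], [0.0, -0.0, -1.0]]
wrist_force: [-2.7, 0.2, 4.7]
width: -0.2
gripper_force: 2.5
```

```bash
python3 - <<'E'
from h import *
S=capture("scene");s=robot.get_state();print(s["tcp_pos"],s["wrist_force"])
cv2.imwrite("pics/f5.png",cv2.resize(S["image"][250:310,330:400],None,fx=8,fy=8)[:,:,::-1])
E
```

```text
[660.35233368 120.76348678 -22.20389608] [-2.99582026 -0.18991244  6.01122075]
```

View pics/f5.png

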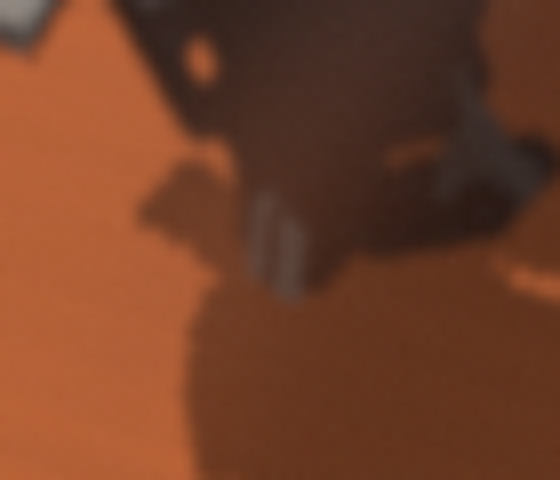

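Contact came at a reported z of -22.2 (wrist about 5 N). The real fingertips are therefore 22 mm above the reported TCP, and I'll subtract 22 mm from every height. Retrying the fitting with a tip height of 16, so reported -6.

Emit:
{"name": "step_arm", "arguments": {
  "series": [
    [0,0,0,0,0,-30,0.5],
    [0,0,0,0,0,-30,0.5],
    [0,0,0,30,18,0,0.5],
    [0,0,0,30,18,0,0.5],
    [0,0,0,18.5,12.5,0,0.5],
    [0,0,0,0,0,0,0.5],
    [0,0,0,0,0,15,0.5],
    [0,0,0,0,0,15,0.5]
  ]
}}

```text
time_s: 16.5
tcp_pos: [602.9, 191.8, 5.8]
tool_rot: [[-0.942, 0.335, -0.0], [0.335, 0.942, -0.0], [0.0, -0.0, -1.0]]
wrist_force: [0.6, -0.7, -0.7]
width: 42.6
gripper_force: 0.0
```

```bash
python3 -c "
from h import *
go(602.5,193,-6)"
```

```text
shift [ 0.8  1.  11.8] az rad None tcp [602.9 191.8   5.8] w 42.6 t 16.5 j6 -1.1
```

Emit:
{"name": "step_arm", "arguments": {
  "series": [
    [0,0,0,0,0.5,7,0.5],
    [0,0,0,0,0,6,0.5],
    [0,0,0,0,0,0,0.5],
    [0,0,0,0,0,0,0],
    [0,0,0,0,0,0,0],
    [0,0,0,0,0,0,0],
    [0,0,0,0,0,0,0],
    [0,0,0,0,0,0,0]
  ]
}}

```text
time_s: 17.5
tcp_pos: [603.3, 193.3, -5.2]
tool_rot: [[-0.943, 0.334, 0.001], [0.334, 0.943, 0.0], [-0.001, 0.001, -1.0]]
wrist_force: [0.1, 0.1, 4.4]
width: 13.6
gripper_force: 58.7
```

Gripped: width 13.6, 59 N. Lift and carry it to the far bay.

Emit:
{"name": "step_arm", "arguments": {
  "series": [
    [0,0,0,0,0,-10,0],
    [0,0,0,0,0,-30,0],
    [0,0,0,0,0,-30,0],
    [0,0,0,-7,-40,0,0],
    [0,0,0,-7,-40,0,0],
    [0,0,0,-7,-40,0,0],
    [0,0,0,-7,-40,0,0],
    [0,0,0,-7,-41,0,0]
  ]
}}

```text
time_s: 18.5
tcp_pos: [567.7, -9.1, 64.1]
tool_rot: [[-0.943, 0.334, -0.001], [0.334, 0.943, 0.0], [0.001, -0.0, -1.0]]
wrist_force: [-0.9, -0.3, -1.5]
width: 13.9
gripper_force: 58.6
```

Emit:
{"name": "step_arm", "arguments": {
  "series": [
    [0,0,0,0,0,0,0],
    [0,0,0,0,0,25,0],
    [0,0,0,0,0,25,0],
    [0,0,0,0,0,10,0],
    [0,0,0,0,0,3,0],
    [0,0,0,0,0,2,0],
    [0,0,0,0,0,0,0],
    [0,0,0,0,0,0,0]
  ]
}}

```text
time_s: 19.5
tcp_pos: [569.0, -8.1, -0.3]
tool_rot: [[-0.942, 0.334, 0.001], [0.334, 0.942, -0.0], [-0.001, 0.0, -1.0]]
wrist_force: [0.7, 0.2, -0.7]
width: 13.7
gripper_force: 58.7
```

Emit:
{"name": "step_arm", "arguments": {
  "series": [
    [0,0,0,0,0,1,0],
    [0,0,0,0,0,0.8,0],
    [0,0,0,0,0,0,0],
    [0,0,0,0,0,0,0.5],
    [0,0,0,0,0,0,0.5],
    [0,0,0,0,0,0,0.5],
    [0,0,0,0,0,0,0.5],
    [0,0,0,0,0,-30,0.5]
  ]
}}

```text
time_s: 20.5
tcp_pos: [566.1, -7.5, 25.2]
tool_rot: [[-0.942, 0.334, -0.006], [0.334, 0.942, 0.001], [0.006, -0.001, -1.0]]
wrist_force: [0.1, -0.6, -0.2]
width: 42.4
gripper_force: 0.0
```

```bash
python3 -c "
from h import *
go(480,177.2,-15)"
```

```text
shift [142.7 145.3  40.9] az rad None tcp [566.1  -7.5  25.2] w 42.4 t 20.5 j6 -1.44
```

Emit:
{"name": "step_arm", "arguments": {
  "series": [
    [0,0,0,0,0,-30,0.65],
    [0,0,0,36,36,0,0.65],
    [0,0,0,36,36,0,0.65],
    [0,0,0,36,36,0,0.65],
    [0,0,0,37.5,36.8,0,0.65],
    [0,0,0,0,0,0,0.65],
    [0,0,0,0,0,20,0.65],
    [0,0,0,0,0,20,0.65]
  ]
}}

```text
time_s: 21.5
tcp_pos: [480.7, 176.6, 17.3]
tool_rot: [[-0.942, 0.335, 0.002], [0.335, 0.942, -0.0], [-0.001, 0.0, -1.0]]
wrist_force: [-0.5, -0.2, -0.0]
width: 55.5
gripper_force: 0.0
```

Emit:
{"name": "step_arm", "arguments": {
  "series": [
    [0,0,0,0,0,20,0.65],
    [0,0,0,0,0,13,0.65],
    [0,0,0,0,0,0,0.65],
    [0,0,0,0,0,0,0],
    [0,0,0,0,0,0,0],
    [0,0,0,0,0,0,0],
    [0,0,0,0,0,0,0],
    [0,0,0,0,0,0,0]
  ]
}}

```text
time_s: 22.5
tcp_pos: [481.0, 177.2, -14.6]
tool_rot: [[-0.943, 0.334, 0.002], [0.334, 0.943, 0.0], [-0.002, 0.001, -1.0]]
wrist_force: [0.3, -1.5, 7.2]
width: 32.1
gripper_force: 59.6
```

Emit:
{"name": "step_arm", "arguments": {
  "series": [
    [0,0,0,0,0,-10,0],
    [0,0,0,0,0,-30,0],
    [0,0,0,0,0,-30,0],
    [0,0,0,-13,-41,0,0],
    [0,0,0,-14,-41,0,0],
    [0,0,0,-14,-42,0,0],
    [0,0,0,-14,-42,0,0],
    [0,0,0,0,0,0,0]
  ]
}}

```text
time_s: 23.5
tcp_pos: [476.0, 0.2, 54.6]
tool_rot: [[-0.941, 0.338, 0.0], [0.338, 0.941, -0.0], [-0.0, -0.0, -1.0]]
wrist_force: [0.2, -0.7, -1.4]
width: 32.0
gripper_force: 59.7
```

Emit:
{"name": "step_arm", "arguments": {
  "series": [
    [0,0,0,0,0,25,0],
    [0,0,0,0,0,25,0],
    [0,0,0,0,0,10,0],
    [0,0,0,0,0,3,0],
    [0,0,0,0,0,2,0],
    [0,0,0,0,0,1,0],
    [0,0,0,0,0,0,0],
    [0,0,0,0,0,0,0]
  ]
}}

```text
time_s: 24.5
tcp_pos: [476.4, 2.2, -11.4]
tool_rot: [[-0.942, 0.334, 0.001], [0.334, 0.942, -0.0], [-0.001, 0.0, -1.0]]
wrist_force: [-0.4, 1.4, -0.0]
width: 31.8
gripper_force: 59.7
```

Emit:
{"name": "step_arm", "arguments": {
  "series": [
    [0,0,0,0,0,0.5,0],
    [0,0,0,0,0,0,0],
    [0,0,0,0,0,0,0.5],
    [0,0,0,0,0,0,0.5],
    [0,0,0,0,0,0,0.5],
    [0,0,0,0,0,-20,0.5],
    [0,0,0,0,0,-30,0.5],
    [0,0,0,0,0,-30,0.5]
  ]
}}

```text
time_s: 25.5
tcp_pos: [475.9, 2.4, 68.4]
tool_rot: [[-0.942, 0.334, -0.001], [0.334, 0.942, 0.0], [0.001, -0.0, -1.0]]
wrist_force: [0.6, -0.7, 0.1]
width: 42.8
gripper_force: 0.0
```

```bash
python3 -c "
from h import *
go(706.2,-10,60,95)"
```

```text
shift [-221.2   65.4    8.3] az rad -0.428 tcp [475.9   2.4  68.4] w 42.8 t 25.5 j6 -1.46
```

Emit:
{"name": "step_arm", "arguments": {
  "series": [
    [0,0,0,-44,13,0,0.65],
    [0,0,0,-44,13,0,0.65],
    [0,0,0,-44,13,0,0.65],
    [0,0,0,-44,13,0,0.65],
    [0,0,0,-44.7,13.5,0,0.65],
    [0,0,-0.143,0,0,0,0.65],
    [0,0,-0.143,0,0,0,0.65],
    [0,0,-0.142,0,0,0,0.65]
  ]
}}

```text
time_s: 26.5
tcp_pos: [705.9, -9.7, 67.1]
tool_rot: [[-0.996, -0.092, -0.001], [-0.092, 0.996, 0.0], [0.001, 0.0, -1.0]]
wrist_force: [-0.1, -0.5, 0.1]
width: 55.7
gripper_force: 0.0
```

Emit:
{"name": "step_arm", "arguments": {
  "series": [
    [0,0,0,0,0,0,0.65],
    [0,0,0,0,0,0,0.65],
    [0,0,0,0,0,15,0.65],
    [0,0,0,0,0,0,0.65],
    [0,0,0,0,0,0,0.65],
    [0,0,0,0,0,0,0.65],
    [0,0,0,0,0,0,0.65],
    [0,0,0,0,0,0,0.65]
  ]
}}

```text
time_s: 27.5
tcp_pos: [706.2, -9.8, 53.0]
tool_rot: [[-0.996, -0.087, 0.0], [-0.087, 0.996, -0.0], [-0.0, -0.0, -1.0]]
wrist_force: [-0.2, 0.5, 0.9]
width: 55.6
gripper_force: 0.0
```

```bash
python3 -c "
from h import *
go(706.2,-10,-18,95)"
```

```text
shift [ 0.  -0.2 71. ] az rad -0.0 tcp [706.2  -9.8  53. ] w 55.6 t 27.5 j6 -1.83
```

Emit:
{"name": "step_arm", "arguments": {
  "series": [
    [0,0,0,0,0,25,0.65],
    [0,0,0,0,0,25,0.65],
    [0,0,0,0,0,15,0.65],
    [0,0,0,0,0,6,0.65],
    [0,0,0,0,0,0,0.65],
    [0,0,0,0,0,0,0],
    [0,0,0,0,0,0,0],
    [0,0,0,0,0,0,0]
  ]
}}

```text
time_s: 28.5
tcp_pos: [707.2, -9.9, -16.8]
tool_rot: [[-0.996, -0.087, 0.003], [-0.087, 0.996, -0.0], [-0.002, -0.001, -1.0]]
wrist_force: [0.6, 1.1, 4.3]
width: 34.6
gripper_force: 59.9
```

Emit:
{"name": "step_arm", "arguments": {
  "series": [
    [0,0,0,0,0,0,0],
    [0,0,0,0,0,0,0],
    [0,0,0,0,0,-3,0],
    [0,0,0,0,0,-20,0],
    [0,0,0,0,0,-30,0],
    [0,0,0,0,0,-35,0],
    [0,0,0,0,0,0,0],
    [0,0,0,0,0,0,0]
  ]
}}

```text
time_s: 29.5
tcp_pos: [705.4, -9.6, 69.3]
tool_rot: [[-0.996, -0.087, -0.001], [-0.087, 0.996, 0.0], [0.001, 0.0, -1.0]]
wrist_force: [-0.7, 0.1, -1.5]
width: 34.4
gripper_force: 59.6
```

```bash
python3 -c "
from h import *
go(450,324,-18)"
```

```text
shift [225.3 354.6  87.6] az rad None tcp [705.4  -9.6  69.3] w 34.4 t 29.5 j6 -1.83
```

Emit:
{"name": "step_arm", "arguments": {
  "series": [
    [0,0,0,25,39.4,0,0],
    [0,0,0,25,39.4,0,0],
    [0,0,0,25,39.4,0,0],
    [0,0,0,25,39.4,0,0],
    [0,0,0,25,39.4,0,0],
    [0,0,0,25,39.4,0,0],
    [0,0,0,25,39.4,0,0],
    [0,0,0,25,39.4,0,0]
  ]
}}

```text
time_s: 30.5
tcp_pos: [476.9, 287.4, 68.0]
tool_rot: [[-0.996, -0.087, -0.003], [-0.087, 0.996, -0.001], [0.003, -0.001, -1.0]]
wrist_force: [0.3, 0.5, -0.3]
width: 34.3
gripper_force: 59.7
```

Emit:
{"name": "step_arm", "arguments": {
  "series": [
    [0,0,0,26,39.4,0,0],
    [0,0,0,0,0,0,0],
    [0,0,0,0,0,0,0],
    [0,0,0,0,0,25,0],
    [0,0,0,0,0,25,0],
    [0,0,0,0,0,15,0],
    [0,0,0,0,0,10,0],
    [0,0,0,0,0,0,0]
  ]
}}

```text
time_s: 31.5
tcp_pos: [450.0, 323.4, -5.7]
tool_rot: [[-0.996, -0.087, -0.001], [-0.087, 0.996, -0.0], [0.001, -0.0, -1.0]]
wrist_force: [0.4, 0.5, 0.3]
width: 34.6
gripper_force: 59.8
```

```bash
python3 -c "
from h import *
go(450,324,-14.5)"
```

```text
shift [-0.1  0.6  8.8] az rad None tcp [450.  323.4  -5.7] w 34.6 t 31.5 j6 -1.24
```

Emit:
{"name": "step_arm", "arguments": {
  "series": [
    [0,0,0,0,0,5,0],
    [0,0,0,0,0,2,0],
    [0,0,0,0,0,1,0],
    [0,0,0,0,0,0,0],
    [0,0,0,0,0,0,0],
    [0,0,0,0,0,0,0.55],
    [0,0,0,0,0,0,0.55],
    [0,0,0,0,0,0,0.55]
  ]
}}

```text
time_s: 32.5
tcp_pos: [450.1, 323.9, -13.1]
tool_rot: [[-0.996, -0.087, 0.0], [-0.087, 0.996, 0.0], [-0.0, 0.0, -1.0]]
wrist_force: [-0.4, -0.2, -0.5]
width: 46.8
gripper_force: 0.0
```

Emit:
{"name": "step_arm", "arguments": {
  "series": [
    [0,0,0,0,0,0,0.55],
    [0,0,0,0,0,-20,0.55],
    [0,0,0,0,0,-40,0.55],
    [0,0,0,0,0,-40,0.65],
    [0,0,0,0,0,0,0.65],
    [0,0,0,0,0,0,0.65],
    [0,0,0,0,0,0,0.65],
    [0,0,0,0,0,0,0.65]
  ]
}}

```text
time_s: 33.5
tcp_pos: [449.3, 323.4, 85.6]
tool_rot: [[-0.996, -0.087, -0.002], [-0.087, 0.996, -0.001], [0.002, -0.001, -1.0]]
wrist_force: [-0.1, 0.0, 0.6]
width: 55.9
gripper_force: 0.0
```

```bash
python3 -c "
from h import *
go(609,-209,80)"
```

```text
shift [-112.8 -544.3    5.8] az rad None tcp [449.3 323.4  85.6] w 55.9 t 33.5 j6 -1.24
```

Emit:
{"name": "step_arm", "arguments": {
  "series": [
    [0,0,0,-9.4,-45.4,0,0.65],
    [0,0,0,-9.4,-45.4,0,0.65],
    [0,0,0,-9.4,-45.4,0,0.65],
    [0,0,0,-9.4,-45.4,0,0.65],
    [0,0,0,-9.4,-45.4,0,0.65],
    [0,0,0,-9.4,-45.4,0,0.65],
    [0,0,0,-9.4,-45.4,0,0.65],
    [0,0,0,-9.4,-45.4,0,0.65]
  ]
}}

```text
time_s: 34.5
tcp_pos: [556.5, -32.9, 86.1]
tool_rot: [[-0.996, -0.087, -0.001], [-0.087, 0.996, 0.0], [0.001, 0.0, -1.0]]
wrist_force: [-0.7, 1.1, -0.1]
width: 55.6
gripper_force: 0.0
```

Emit:
{"name": "step_arm", "arguments": {
  "series": [
    [0,0,0,-9.4,-45.4,0,0.65],
    [0,0,0,-9.4,-45.4,0,0.65],
    [0,0,0,-9.4,-45.4,0,0.65],
    [0,0,0,-9.4,-45.4,0,0.65],
    [0,0,0,0,0,0,0.65],
    [0,0,0,0,0,0,0.65],
    [0,0,0,0,0,0,0.65],
    [0,0,0,0,0,0,0.65]
  ]
}}

```text
time_s: 35.5
tcp_pos: [609.7, -208.0, 86.7]
tool_rot: [[-0.996, -0.088, -0.0], [-0.088, 0.996, 0.0], [0.0, 0.0, -1.0]]
wrist_force: [0.3, 0.2, 0.4]
width: 55.4
gripper_force: 0.0
```

```bash
python3 -c "
from h import *
go(609.2,-208.9,36)
T=capture('top');cv2.imwrite('pics/g1.png',cv2.resize(T['image'][190:270,185:345],None,fx=5,fy=5,interpolation=cv2.INTER_CUBIC)[:,:,::-1])"
```

```text
shift [ 0.5 -0.9 50.7] az rad None tcp [ 609.7 -208.    86.7] w 55.4 t 35.5 j6 -2.16
```

View pics/g1.png

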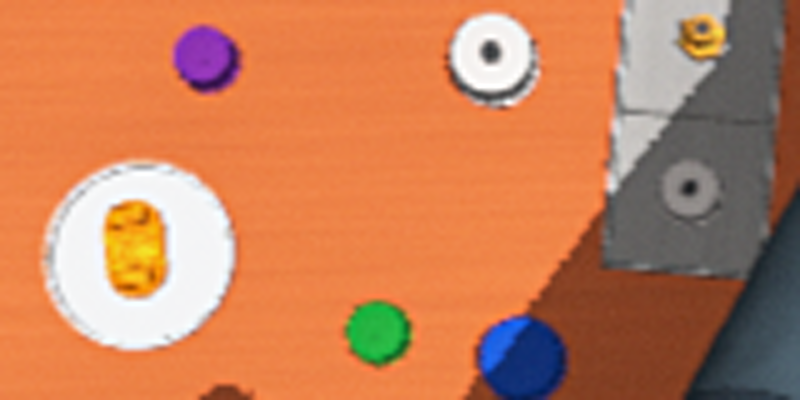

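The top crop shows the mouthpiece mid-dish (135,248), the fitting upright in the far bay (702,36) and the knob in the near bay (690,188). The cover comes next, at reported z 34.5.

Emit:
{"name": "step_arm", "arguments": {
  "series": [
    [0,0,0,0.5,-0.8,20,0.65],
    [0,0,0,0,0,18,0.65],
    [0,0,0,0,0,10,0.65],
    [0,0,0,0,0,4,0.65],
    [0,0,0,0,0,0,0.65],
    [0,0,0,0,0,0,0.65],
    [0,0,0,0,0,0,0.65],
    [0,0,0,0,0,0,0.65]
  ]
}}

```text
time_s: 36.55
tcp_pos: [609.6, -210.0, 35.2]
tool_rot: [[-0.996, -0.087, 0.001], [-0.087, 0.996, -0.0], [-0.001, -0.0, -1.0]]
wrist_force: [0.0, -0.3, 0.4]
width: 55.6
gripper_force: 0.0
```

Emit:
{"name": "step_arm", "arguments": {
  "series": [
    [0,0,0,0,0,0,0],
    [0,0,0,0,0,0,0],
    [0,0,0,0,0,0,0],
    [0,0,0,0,0,0,0],
    [0,0,0,0,0,0,0],
    [0,0,0,0,0,0,0],
    [0,0,0,0,0,0,0],
    [0,0,0,0,0,0,0]
  ]
}}

```text
time_s: 37.55
tcp_pos: [609.5, -209.8, 34.8]
tool_rot: [[-0.996, -0.087, 0.0], [-0.087, 0.996, 0.0], [-0.0, 0.0, -1.0]]
wrist_force: [0.1, 1.9, 1.9]
width: 36.4
gripper_force: 59.9
```

Emit:
{"name": "step_arm", "arguments": {
  "series": [
    [0,0,0,0,0,-2,0],
    [0,0,0,0,0,-3,0],
    [0,0,0,0,0,-5,0],
    [0,0,0,0,0,-10,0],
    [0,0,0,0,0,-15,0],
    [0,0,0,0,0,-15,0],
    [0,0,0,0,0,-10,0],
    [0,0,0,0,0,0,0]
  ]
}}

```text
time_s: 38.55
tcp_pos: [610.1, -210.3, 96.3]
tool_rot: [[-0.996, -0.087, 0.002], [-0.087, 0.996, -0.001], [-0.002, -0.001, -1.0]]
wrist_force: [0.8, 0.2, -0.9]
width: 37.1
gripper_force: 60.1
```

```bash
python3 - <<'E'
from h import *
S=capture("scene");go(444.5,-348.5,0)
cv2.imwrite("pics/c1.png",cv2.resize(S["image"][130:250,170:290],None,fx=5,fy=5,interpolation=cv2.INTER_CUBIC)[:,:,::-1])
E
```

```text
shift [ 176.5 -123.6   95.2] az rad None tcp [ 609.6 -210.    95.3] w 36.5 t 38.6 j6 -2.17
```

View pics/c1.png

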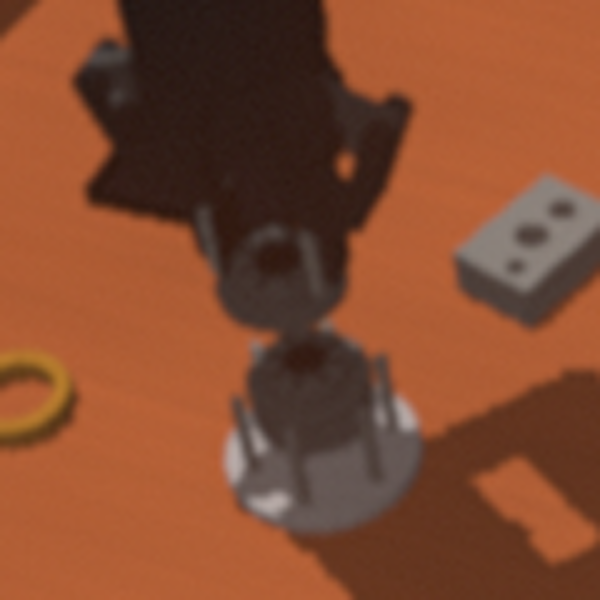

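The scene crop shows one cover held level at about (280,280). The next one has risen into place in the dispenser at (310,380). Carry it to the tray.

Emit:
{"name": "step_arm", "arguments": {
  "series": [
    [0,0,0,35,-25,0,0],
    [0,0,0,35,-25,0,0],
    [0,0,0,35,-25,0,0],
    [0,0,0,35,-25,0,0],
    [0,0,0,36,-23.5,0,0],
    [0,0,0,0,0,0,0],
    [0,0,0,0,0,25,0],
    [0,0,0,0,0,25,0]
  ]
}}

```text
time_s: 39.6
tcp_pos: [445.3, -347.7, 44.0]
tool_rot: [[-0.996, -0.088, 0.0], [-0.088, 0.996, 0.0], [-0.0, 0.0, -1.0]]
wrist_force: [-0.0, -0.6, -1.1]
width: 36.7
gripper_force: 60.1
```

Emit:
{"name": "step_arm", "arguments": {
  "series": [
    [0,0,0,0,0,25,0],
    [0,0,0,0,0,15,0],
    [0,0,0,0,0,8,0],
    [0,0,0,0,0,4,0],
    [0,0,0,0,0,0,0],
    [0,0,0,0,0,0,0],
    [0,0,0,0,0,0,0],
    [0,0,0,0,0,0,0]
  ]
}}

```text
time_s: 40.6
tcp_pos: [445.0, -348.4, -6.9]
tool_rot: [[-0.996, -0.087, 0.0], [-0.087, 0.996, -0.0], [-0.0, -0.0, -1.0]]
wrist_force: [0.8, -0.3, -1.0]
width: 36.6
gripper_force: 60.1
```

Emit:
{"name": "step_arm", "arguments": {
  "series": [
    [0,0,0,0,0,2,0],
    [0,0,0,0,0,1,0],
    [0,0,0,0,0,1,0],
    [0,0,0,0,0,0.8,0],
    [0,0,0,0,0,0,0],
    [0,0,0,0,0,0,0],
    [0,0,0,0,0,0,0],
    [0,0,0,0,0,0,0]
  ]
}}

```text
time_s: 41.6
tcp_pos: [444.7, -348.2, -10.7]
tool_rot: [[-0.996, -0.087, -0.001], [-0.087, 0.996, 0.001], [0.001, 0.001, -1.0]]
wrist_force: [-4.6, 4.9, 11.1]
width: 36.6
gripper_force: 61.4
```

Emit:
{"name": "step_arm", "arguments": {
  "series": [
    [0,0,0,0,0,0,0.6],
    [0,0,0,0,0,0,0.6],
    [0,0,0,0,0,0,0.6],
    [0,0,0,0,0,0,0.6],
    [0,0,0,0,0,-20,0.6],
    [0,0,0,0,0,-40,0.6],
    [0,0,0,0,0,-40,0.6],
    [0,0,0,0,0,0,0.6]
  ]
}}

```text
time_s: 42.6
tcp_pos: [447.2, -350.9, 93.5]
tool_rot: [[-0.996, -0.087, 0.006], [-0.087, 0.996, -0.007], [-0.006, -0.008, -1.0]]
wrist_force: [0.6, -1.1, 0.2]
width: 51.4
gripper_force: 0.0
```

Emit:
{"name": "step_arm", "arguments": {
  "series": [
    [0,0,0,40,-20,0,0.6],
    [0,0,0,40,-30,0,0.6],
    [0,0,0,0,-40,-20,0.6],
    [0,0,0,0,-40,-20,0.6],
    [0,0,0,0,-40,0,0.6],
    [0,0,0,0,0,0,0.6],
    [0,0,0,0,0,0,0.6],
    [0,0,0,0,0,0,0.6]
  ]
}}

```text
time_s: 43.6
tcp_pos: [386.5, -513.2, 127.8]
tool_rot: [[-0.997, -0.073, -0.014], [-0.073, 0.997, 0.013], [0.013, 0.014, -1.0]]
wrist_force: [-5.2, 27.9, 17.6]
width: 50.8
gripper_force: 57.3
```

```bash
python3 - <<'E'
from h import *
S=capture("scene");T=capture("top");i=S["image"]
a=cv2.resize(i[125:250,170:420],(750,375),interpolation=cv2.INTER_CUBIC);a=np.clip(a.astype(int)*1.5,0,255).astype(np.uint8)
b=cv2.resize(T["image"][180:256,340:490],(440,223),interpolation=cv2.INTER_CUBIC)
o=np.zeros((600,750,3),np.uint8);o[:375]=a;o[377:,:440]=b
cv2.imwrite("pics/z.png",o[:,:,::-1]); print(robot.get_state()["tcp_pos"])
E
```

```text
[ 386.54781163 -513.20985508  127.83936404]
```

View pics/z.png

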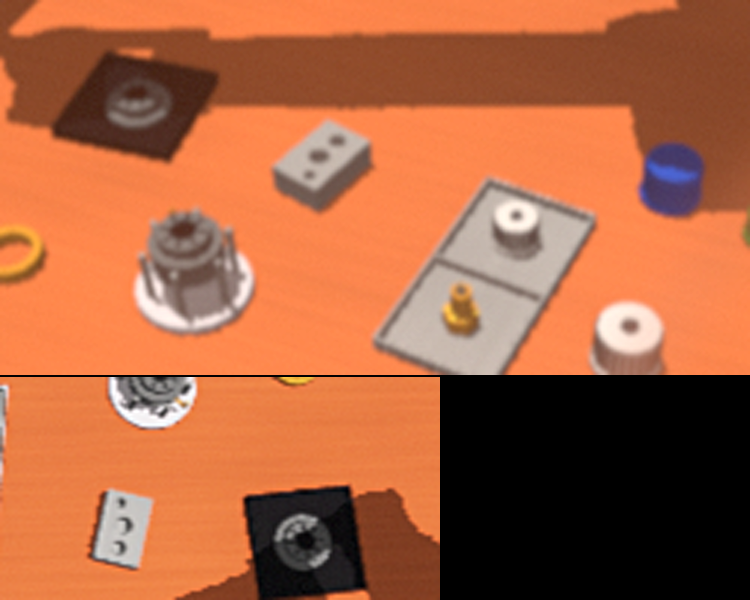

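The parts are all placed: cover centred in the tray, one cover gone, block untouched. But my parking move brought a finger against the box at the right, so I'm backing off.

Emit:
{"name": "step_arm", "arguments": {
  "series": [
    [0,0,0,0,25,0,0.6],
    [0,0,0,0,35,0,0.6],
    [0,0,0,0,40,0,0.6],
    [0,0,0,0,30,-20,0.6],
    [0,0,0,0,0,-20,0.6],
    [0,0,0,0,0,0,0.6],
    [0,0,0,0,0,0,0.6],
    [0,0,0,0,0,0,0.6]
  ]
}}

```text
time_s: 44.7
tcp_pos: [377.1, -390.9, 166.1]
tool_rot: [[-0.997, -0.072, -0.011], [-0.072, 0.997, -0.003], [0.011, -0.002, -1.0]]
wrist_force: [-0.2, -0.2, -0.1]
width: 51.5
gripper_force: 0.0
```

```bash
python3 - <<'E'
from h import *
s=robot.get_state();print(s["tcp_pos"],s["wrist_force"],np.abs(s["joint_velocities"]).max())
from plant import workorder
if np.linalg.norm(s["wrist_force"])<4: print(workorder.hand_in())
E
```

```text
[ 377.12866064 -390.85519455  166.09847661] [-0.20792431 -0.24156096 -0.10474009] 0.001956499409714321
the job is handed in; nothing more can be done
None
```

All four parts were set down upright in their containers, one cover was taken and the block was left in place; the job is handed in (no verdict returned), though after the last placing a finger pressed the box at the right of the bench at about 33 N before I backed off.

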